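Lock the ink-drying gun on in the illustrator's studio

TASK

Set the white hot-air gun running hands-free for drying the ink sheets: squeeze its black trigger all the way, push in the red lock button on its side while the trigger is down, then ease the trigger up so that it stays locked on, and let go. Leave the grey gun's trigger alone.

Things in the scene. Friction and masses are not known exactly. Their poses are not given: they have to be found in the camera images.
- white_gun: White hot-air gun, flat nozzle, fixed in a stand nozzle-up, handle level. Sizes mm. Origin on the table under the guard rib's middle; x from the handle's butt to the barrel, y to the lock's side, z up. Handle y -36 to 6, top z 78. Rib (white wall on the handle) x -30 to 30, y -6 to 6, top z 128. Barrel at x 125: 72 wide to z 150, nozzle to z 230, 36 x 58. Fingers fit astride the rib from above.
- white_trigger (a joint): Squeeze, m: 0 free, 0.014 full (spring 3 to 6 N). Black pad on the rib's -y side, x -25 to 25, y -40 to -8 mm, level top at z 105 free, 91 full; pressed straight down by the tip of one finger. Eased up with the lock still held over 7.5 mm in, it catches at about 7.5 mm and traps the lock 7 to 8 mm in. Lock let go before it has risen: nothing locks. Pressed down again: unlocks.
- white_lock (a joint): Travel of the red lock button, m: 0 out, 0.010 full (spring 1.5 to 3.5 N). On the rib's +y side, 26 mm along x, 20 high, centre x 0, z 105; outer face at y 20 out, y 10 full; pushed towards -y, as by closing the other finger on it against the rib. Blocked (moves under 1 mm) until the trigger is over 11.5 mm down. Open space beside it.
- grey_trigger (a joint): Squeeze of the other gun's trigger, m: the bystander gun is dark grey with a round nozzle, otherwise built the same; it stands 300 to 570 mm to one side of the white one. It stays off (0).

How it is judged:
At the end, for the whole second after the job is handed in: With nothing touching it, the white gun's trigger stays caught between 5 and 11 mm of squeeze, and its lock button stays more than 5 mm in (value of joint white_trigger between 0.005 and 0.011 m and value of joint white_lock above 0.005 m).
It fails at once if the grey gun's trigger is squeezed more than 5 mm (value of joint grey_trigger above 0.005 m).
It also fails if it takes over 40 s, if anything falls off the work surface, if the arm or the gripper's body presses on something with over 40 N, if the wrist force passes 120 N, or if a joint passes its speed limit or range.

ROBOT

A 6-joint arm with a two-finger parallel gripper is mounted at the origin on the work surface. World frame = base frame: x ahead of the robot, y to its left, z up, the work surface at z = 0. Lengths are in m, angles in rad, forces in N, time in s.
With the tool pointing down it reaches from about 0.4 to 0.825 m from the base axis. Payload 7 kg.
Tool frame: the origin (TCP) lies midway between the tips of the shut fingers; the grasp point (between the pads) lies 19 mm behind it; z points along the fingers, x is the direction in which the jaws open and shut, and the axes are right-handed (so a half turn about z gives the same grasp; the last joint's range is limited). The gripper opens to 88 mm and grips with 3 to 60 N. Pads are 19 mm wide; open, the fingers measure 130 mm over their backs; the gripper's body (78 mm by 193 mm) begins 47 mm behind the grasp point.
Start: joints at [-0.908, 0.359, 0.012, 0, -1.224, -0.288], TCP at [0.247, -0.628, 0.192] pointing down, gripper open.
Joint ranges: [-3.07, 3.07], [-1.43, 2.12], [-1.02, 1.25], [-3.03, 1.67], [-3.05, -0], [-3.03, 3.03]. Speed limits (rad/s): [2.39, 2.39, 3.01, 3.14, 3.14, 3.14].

INTERFACE

Orientations are given as [roll, pitch, yaw] about the fixed x, y, z axes, in that order (R = Rz(yaw) Ry(pitch) Rx(roll)).
In Python, from station import arm, grab_frame, camera_params gives the robot as it stands.
- The arm moves only by the shell command python3 -m handwheel 'ROWS' [FORCE]. ROWS is JSON, a list that holds one entry, the list of rows, each a list of 5 numbers: the finger opening in m, from 0 to 0.0876, then the shift along the tool's x, y, z in m, then the turn about the tool's z in degrees. A call has 1 to 20 rows; each row is the pose to reach, as a shift and turn from the pose measured when the call began, along the tool's axes at that moment; what a row does not reach only later rows make up. A row lasts 1/12 s, in which the tool goes at most 41.7 mm and 7.16 degrees, less where a joint would pass 70% of its speed; a pose out of reach is approached as far as the arm can. A call with a gripper value outside its range is refused whole. The fingers move at their own pace and stop on an object; FORCE is the grip in N (left out, the last holds). Time passes only in rows, so rows that repeat a pose let the fingers close. It gives the time, the measured TCP pose, the force and the opening at its end, in the units of the state.
- arm.get_state(): the state, without advancing time (a new reading comes with each control period).
- grab_frame(name): name is "scene" or "top"; returns the picture (480x640x3 uint8, blue, green, red); there is no depth.
- camera_params(name): a dict with "intrinsics" (3x3 intrinsics, pixels), "k1" (the pictures are not rectified: a ray, as slopes to the right and down, at radius r is drawn at 1 + k1 r^2 times it, then the intrinsics apply), "R" (3x3) and "t" (3): a world point X has camera coordinates R X + t. Camera axes: x right, y down, z forward; pixel columns grow to the right and rows downward; lengths in m; the calibration is good to about 2 mm. A picture is of the moment at which its call begins. camera_params takes no time and is no camera call.
- arm.job_done(): hands the job in, once; it reports no verdict.
The state is a dict: "t": time; "q": joint angles; "qd": joint speeds; "joint_efforts": joint torques, N m; "eef_pos": TCP position; "ee_rot": TCP orientation; "force": force on the tool from outside, world axes, zero at the start; "moment": the same for the moment, N m; "width": finger opening in m.
Only numpy, scipy, OpenCV 4.12 (cv2) and the standard library are available. Lean on these libraries where they do the work, as an engineer would, in place of code of your own. Each camera call takes 0.05 s, during which the arm holds its last target.

## Working session

There is one attempt and no reset: what is moved stays moved. The work goes in short steps, Python scripts to look and compute and a shell command to move; the robot and the scene stay as the last step left them, time stands still between calls to the robot, and variables do not carry over. Pictures are saved under pics/ and viewed, and the job is handed in when it is done.

```bash
ls; mkdir -p pics; python3 - <<'E'
from station import arm, grab_frame, camera_params
import cv2
s=arm.get_state(); print(s)
for n in("scene","top"):
    p=camera_params(n); print(n,p)
    cv2.imwrite(f"pics/{n}0.png",grab_frame(n))
E
```

```text
pics
{'t': 0.0, 'q': array([-9.07913420e-01,  3.59371639e-01,  1.10642818e-02, -3.80695150e-04,
       -1.22409725e+00, -2.88112231e-01]), 'qd': array([-0.00065756, -0.00155963, -0.00233766,  0.0003246 ,  0.00052748,
        0.00071022]), 'joint_efforts': array([-1.07551332e-03, -5.82717419e+01,  2.93057352e+01,  6.99748412e+00,
        6.76450931e-03, -1.60525137e-04]), 'eef_pos': array([ 0.24687683, -0.62764196,  0.19062945]), 'ee_rot': array([-3.14147875e+00, -1.64369264e-03,  1.94543726e+00]), 'force': array([0.07091144, 0.16283678, 0.53995105]), 'moment': array([-0.03878691, -0.06394902,  0.03646477]), 'width': 0.08734524798459582}
scene {'intrinsics': array([[437.8051299 ,   0.        , 325.45614799],
       [  0.        , 437.8051299 , 240.84768426],
       [  0.        ,   0.        ,   1.        ]]), 'k1': 0.031192109600877434, 'R': array([[-0.85042005,  0.525814  ,  0.01747526],
       [ 0.29027053,  0.49665125, -0.81797345],
       [-0.438781  , -0.69054846, -0.57499048]]), 't': array([ 0.42650374, -0.12615188,  0.9154488 ])}
top {'intrinsics': array([[485.4226332 ,   0.        , 328.56886365],
       [  0.        , 485.4226332 , 240.09559711],
       [  0.        ,   0.        ,   1.        ]]), 'k1': -0.07028521721076308, 'R': array([[-0.01959493, -0.99980431,  0.00271764],
       [-0.98656978,  0.01889454, -0.16224384],
       [ 0.16216074, -0.0058603 , -0.98674695]]), 't': array([0.0045329 , 0.50987751, 0.72532903])}
```

View pics/scene0.png

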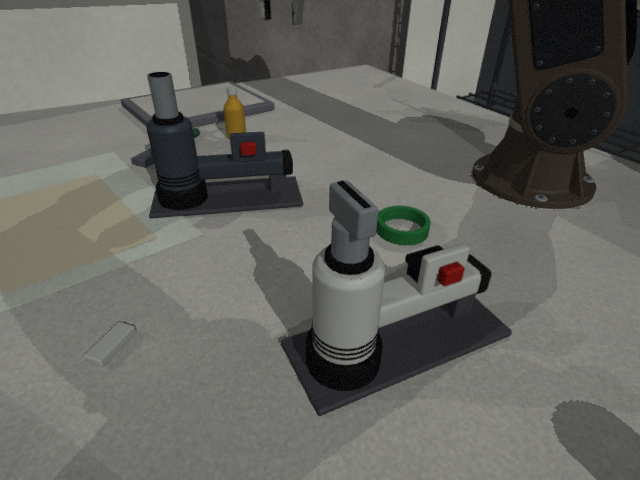

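View pics/top0.png

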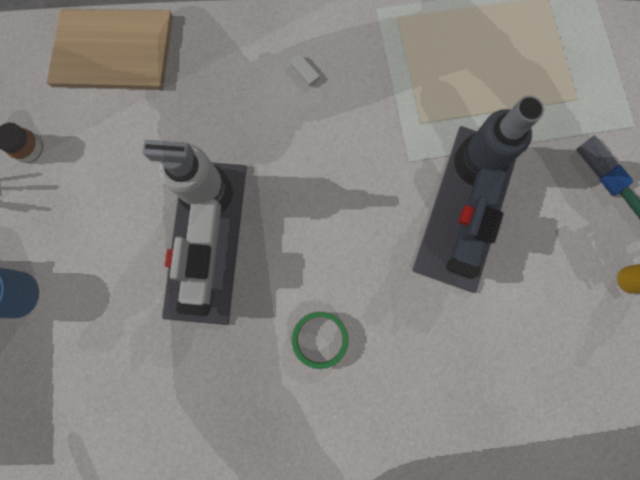

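The scene picture shows the white gun at about (400,300) with its red lock at (451,273), and the grey gun behind it at (220,150). In the top picture the white gun is on the left, with its trigger at (197,261) and red lock at (168,258). I'll zoom in for a pose fit.

```bash
python3 - <<'E'
import cv2
a=cv2.imread("pics/top0.png")[130:340,130:270]; cv2.imwrite("pics/topz.png",cv2.resize(a,None,fx=2.8*1,fy=2.8,interpolation=cv2.INTER_CUBIC))
a=cv2.imread("pics/scene0.png")[230:330,370:510]; cv2.imwrite("pics/scz.png",cv2.resize(a,None,fx=5,fy=5,interpolation=cv2.INTER_CUBIC))
E
```

```text
(no output)
```

View pics/topz.png

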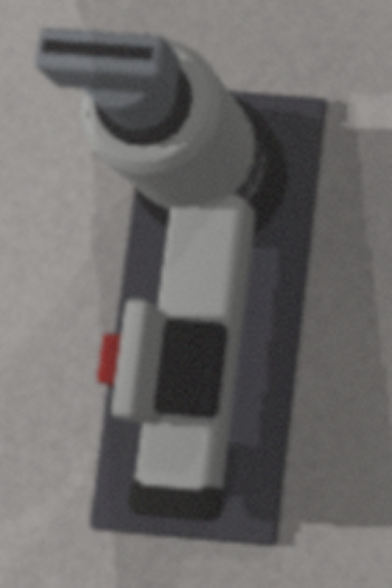

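View pics/scz.png

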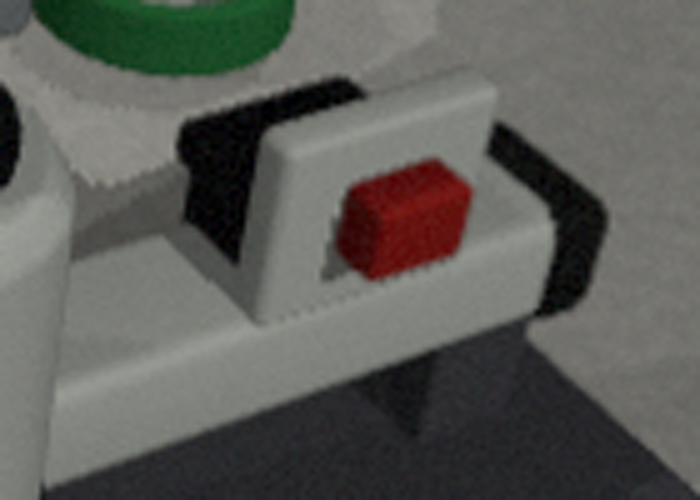

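```bash
cat > h.py <<'E'
from station import arm, grab_frame, camera_params
import cv2, numpy as np
def proj(n,X):
    p=camera_params(n); X=np.atleast_2d(X)@p["R"].T+p["t"]
    s=X[:,:2]/X[:,2:]; r2=(s**2).sum(1,keepdims=True)
    s=s*(1+p["k1"]*r2); K=p["intrinsics"]
    return s*[K[0,0],K[1,1]]+[K[0,2],K[1,2]]
def g2w(P,X):
    c,s=np.cos(P[2]),np.sin(P[2]); X=np.atleast_2d(X)
    return np.c_[P[0]+c*X[:,0]-s*X[:,1],P[1]+s*X[:,0]+c*X[:,1],X[:,2]]
E
python3 - <<'E'
from h import *
from scipy.optimize import least_squares
T=[((30,6,128),(129,299)),((30,-6,128),(156,302)),((-30,-6,128),(138,419)),((-30,6,128),(111,416)),
   ((25,-8,105),(164,320)),((-25,-8,105),(155,412)),((-25,-40,105),(214,416)),((25,-40,105),(223,323))]
S=[((13,20,115),(378,207)),((-13,20,115),(471,188)),((-13,20,95),(461,252)),((13,20,95),(371,280)),
   ((30,6,128),(282,155)),((-30,6,128),(498,90)),((30,6,78),(260,322))]
o=[]
for n,L,f,off in(("top",T,2.8,(130,130)),("scene",S,5,(370,230))):
    X=np.array([a for a,_ in L])/1e3; u=(np.array([b for _,b in L])+.5)/f-.5+off
    o.append((n,X,u))
r=lambda P:np.concatenate([(proj(n,g2w(P,X))-u).ravel() for n,X,u in o])
for sub in (o,o[:1],o[1:]):
    rr=lambda P:np.concatenate([(proj(n,g2w(P,X))-u).ravel() for n,X,u in sub])
    f=least_squares(rr,[.55,.2,0.],loss='soft_l1'); print(f.x.round(4),np.degrees(f.x[2]).round(2)); 
    if sub is o: P=f.x; print(rr(P).reshape(-1,2).round(1).tolist()); np.save("P.npy",P)
for n in("top","scene"):
    im=cv2.imread(f"pics/{n}0.png")
    B=[(-30,30,-6,6,78,128),(-25,25,-40,-8,90,105),(-13,13,6,20,95,115),(107,143,-29,29,150,230)]
    big=cv2.resize(im,None,fx=4,fy=4)
    for b in B:
        C=np.array([(x,y,z) for x in b[:2] for y in b[2:4] for z in b[4:]])/1e3
        u=(proj(n,g2w(P,C))+.5)*4
        for i in range(8):
            for j in(1,2,4):
                if i&j==0: cv2.line(big,tuple(map(int,u[i])),tuple(map(int,u[i|j])),(0,255,0),1)
    c=(big[520:1320,480:1080] if n=="top" else big[700:1300,1200:2000]); c=cv2.resize(c,None,fx=.75,fy=.75) if n=="top" else c
    cv2.imwrite(f"pics/{n}ov.png",c)
E
```

```text
[ 0.475   0.208  -0.1032] -5.92
[[-0.3, -0.3], [-1.6, -0.7], [-0.7, -0.0], [0.5, 0.3], [1.1, -0.9], [-0.1, 0.4], [0.7, 0.9], [1.7, -0.2], [0.6, 1.6], [0.8, -0.8], [-0.7, 0.2], [-1.2, 0.9], [1.0, -0.7], [1.2, -1.1], [-1.2, 0.5]]
[ 0.4748  0.2083 -0.0996] -5.71
[ 0.4751  0.2077 -0.0965] -5.53
```

View pics/topov.png

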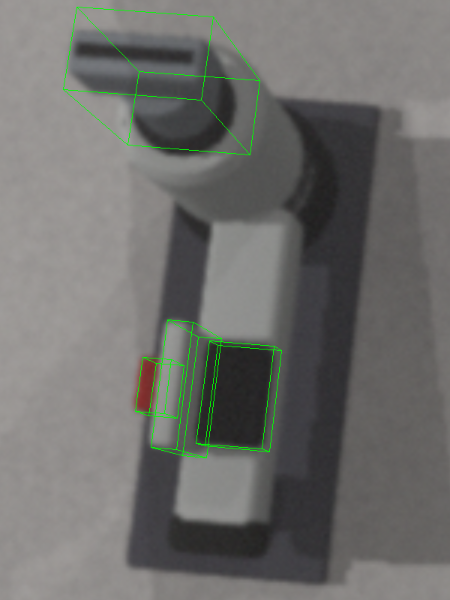

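View pics/sceneov.png

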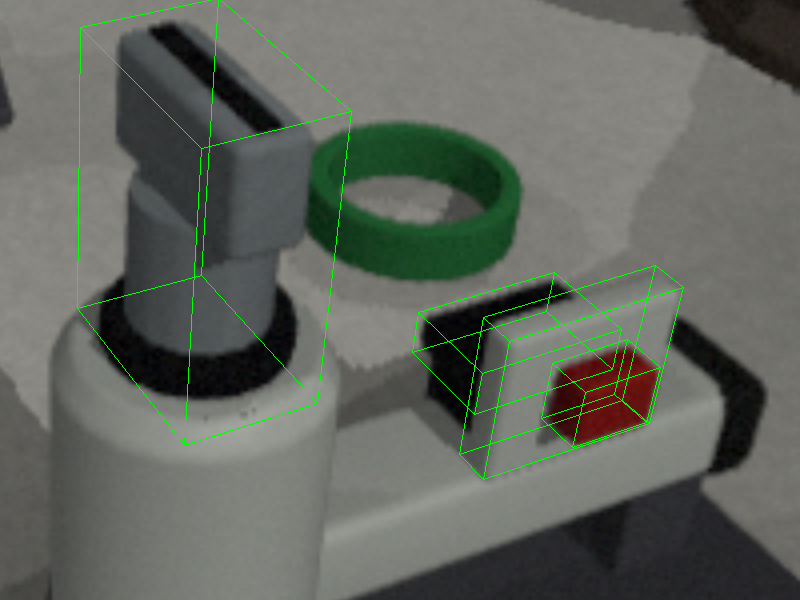

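The fit agrees between the two views to about 2 mm: the white gun is at (0.475, 0.208), yaw about -5.8°. The overlaid boxes line up with the rib, pad and lock. Next I'll compute the approach in tool axes.

```bash
cat >> h.py <<'E'
from scipy.spatial.transform import Rotation as Ro
P=np.array([.475,.208,np.radians(-5.8)])
def plan(gx,gy,z,via=None):
    s=arm.get_state(); R=Ro.from_euler("xyz",s["ee_rot"]).as_matrix()
    w=np.array(via) if via is not None else g2w(P,[gx/1e3,gy/1e3,z])[0]
    d=R.T@(w-s["eef_pos"])
    want=P[2]+np.pi/2; yaw=np.arctan2(R[1,0],R[0,0])
    t=-(np.degrees(want-yaw)+90)%180-90 if False else -(((np.degrees(want-yaw)+90)%180)-90)
    print("shift mm",(d*1e3).round(1),"turn",round(t,2))
def show():
    s=arm.get_state(); c,sn=np.cos(P[2]),np.sin(P[2]); d=s["eef_pos"]-[P[0],P[1],0]
    print("t",round(s["t"],2),"gun xyz mm",(1e3*np.array([c*d[0]+sn*d[1],-sn*d[0]+c*d[1],d[2]])).round(1),"rpy deg",np.degrees(s["ee_rot"]).round(2),"F",s["force"].round(1),"w",round(s["width"]*1e3,1),"q",s["q"].round(2))
E
python3 -c "
from h import *
plan(0,0,0,via=[.47,-.15,.31]); plan(0,2,.31)"
```

```text
shift mm [ 363.1  382.4 -118.8] turn 27.27
shift mm [ 696.2  519.  -118.3] turn 27.27
```

```bash
python3 -m handwheel '[[[0.0876,0,0,-0.04,0],[0.0876,0,0,-0.08,0],[0.0876,0,0,-0.12,0],[0.0876,0,0,-0.12,0],[0.0876,0.03,0.03,-0.12,4],[0.0876,0.06,0.06,-0.12,8],[0.0876,0.09,0.09,-0.12,12],[0.0876,0.12,0.12,-0.12,16],[0.0876,0.15,0.15,-0.12,20],[0.0876,0.18,0.18,-0.12,24],[0.0876,0.21,0.21,-0.12,27],[0.0876,0.24,0.24,-0.12,27.3],[0.0876,0.27,0.27,-0.12,27.3],[0.0876,0.3,0.3,-0.12,27.3],[0.0876,0.33,0.34,-0.12,27.3],[0.0876,0.36,0.38,-0.12,27.3],[0.0876,0.36,0.38,-0.12,27.3]]]' && python3 -c "
from h import *
show();plan(0,2,.25)"
```

```text
t: 1.52
eef_pos: [0.47, -0.1506, 0.3111]
ee_rot: [-3.141, -0.002, 1.471]
force: [0.8, -1.0, -0.2]
width: 0.0877
t 1.52 gun xyz mm [  31.2 -357.3  311.1] rpy deg [-1.7998e+02 -1.1000e-01  8.4270e+01] F [ 0.8 -1.  -0.2] w 87.7 q [ 0.09 -0.   -0.17 -0.   -1.41 -1.76]
shift mm [359.2 -30.8  61.8] turn 0.07
```

```bash
python3 -m handwheel '[[[0.0876,0.04,-0.003,0,0],[0.0876,0.08,-0.007,0,0],[0.0876,0.12,-0.01,0,0],[0.0876,0.16,-0.014,0,0],[0.0876,0.2,-0.017,0,0],[0.0876,0.24,-0.021,0,0],[0.07,0.28,-0.024,0,0],[0.06,0.32,-0.028,0.03,0],[0.05,0.359,-0.031,0.06,0],[0.044,0.359,-0.031,0.1,0],[0.044,0.359,-0.031,0.13,0],[0.044,0.359,-0.031,0.15,0],[0.044,0.359,-0.031,0.15,0],[0.044,0.359,-0.031,0.15,0]]]' 10 && python3 - <<'E'
from h import *
show();plan(0,2,.112)
for n,(a,b,c,d),f in(("top",(130,340,130,270),2.8),("scene",(130,330,290,550),3)):
    cv2.imwrite(f"pics/{n}1.png",cv2.resize(grab_frame(n)[a:b,c:d],None,fx=f,fy=f,interpolation=cv2.INTER_CUBIC))
E
```

```text
t: 2.68
eef_pos: [0.4747, 0.2096, 0.1614]
ee_rot: [-3.14, 0.0, 1.471]
force: [-0.4, -0.5, 1.2]
width: 0.0448
t 2.68 gun xyz mm [ -0.5   1.5 161.4] rpy deg [-1.7991e+02  2.0000e-02  8.4290e+01] F [-0.4 -0.5  1.2] w 44.8 q [ 0.79  0.13 -0.37 -0.   -1.08 -2.46]
shift mm [ 0.5  0.6 49.4] turn 0.09
```

View pics/top1.png

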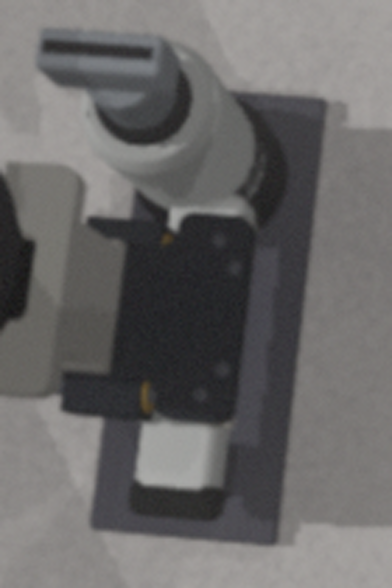

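View pics/scene1.png

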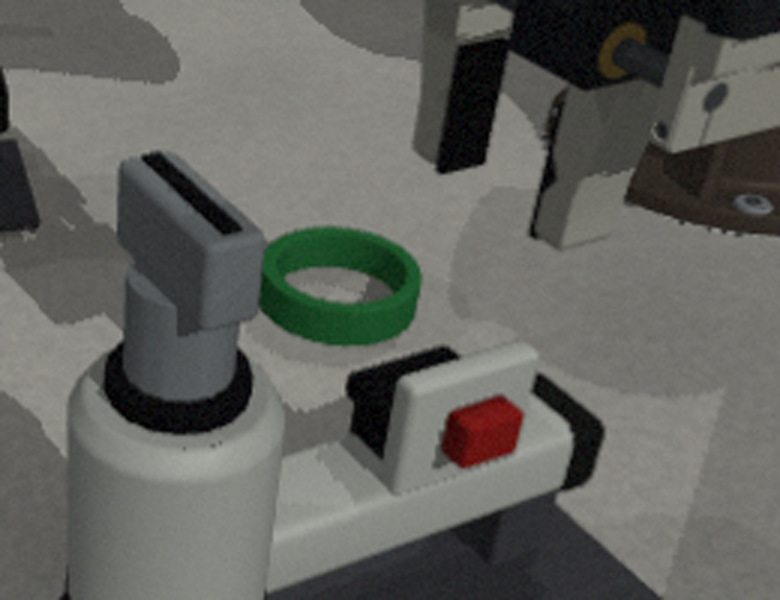

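The scene view shows the finger tips at zoomed (465,165) and (560,245), above the rib. I'll check them against the projected kinematic tip positions.

```bash
python3 - <<'E'
from h import *
s=arm.get_state();R=Ro.from_euler("xyz",s["ee_rot"]).as_matrix()
# inner pad corners (tool frame): tip
X=np.array([[sx*.0224,y,0] for sx in(-1,1) for y in(-.0095,.0095)]+[[sx*.043,y,0] for sx in(-1,1) for y in(-.0095,.0095)])
print(((proj("scene",X@R.T+s["eef_pos"])-[290,130])*3).round())
E
```

```text
[[468. 248.]
 [427. 259.]
 [552. 310.]
 [508. 323.]
 [434. 223.]
 [393. 233.]
 [595. 341.]
 [550. 355.]]
```

```bash
python3 - <<'E'
from h import *
im=grab_frame("scene"); show()
s=arm.get_state();R=Ro.from_euler("xyz",s["ee_rot"]).as_matrix()
for z,col in((0,(0,255,0)),(-.05,(0,0,255))):
  for sx in(-1,1):
    X=np.array([[sx*.0224,y,z] for y in(-.0095,.0095)]+[[sx*.043,y,z] for y in(.0095,-.0095)])
    cv2.polylines(im,[proj("scene",X@R.T+s["eef_pos"]).round().astype(int)],True,col,1)
cv2.imwrite("pics/s2.png",cv2.resize(im[80:330,290:550],None,fx=2.4,fy=2.4,interpolation=cv2.INTER_CUBIC))
E
```

```text
t 2.83 gun xyz mm [  0.9   2.7 164. ] rpy deg [179.87  -0.24  84.26] F [ 0.3  0.3 -0.1] w 44.1 q [ 0.79  0.12 -0.37 -0.   -1.07 -2.46]
```

View pics/s2.png

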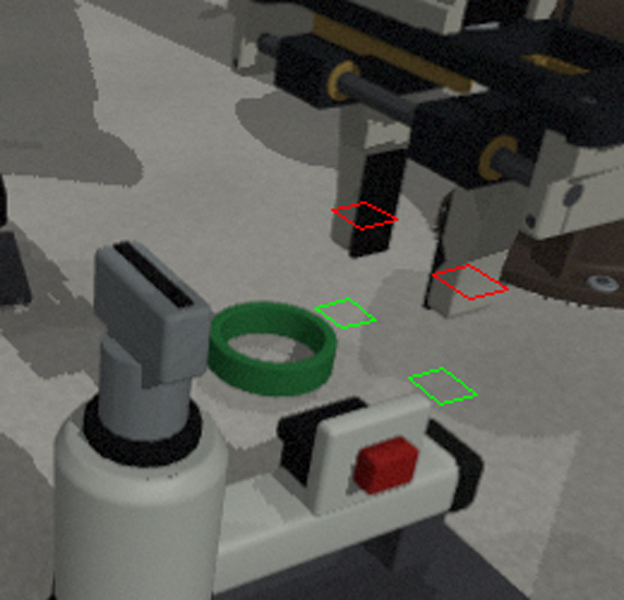

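The picture disagrees with the kinematics: the real tips sit well above the projected green tips. I need to find out why before going lower, so I'll check the full frames.

```bash
python3 - <<'E'
from h import *
ims={n:grab_frame(n) for n in("scene","top")}
for n in ims: cv2.imwrite(f"pics/{n}_raw3.png",ims[n])
show()
s=arm.get_state();R=Ro.from_euler("xyz",s["ee_rot"]).as_matrix()
for n in ims:
  p=camera_params(n); print(n,"cam",(-p["R"].T@p["t"]).round(3))
  im=cv2.resize(ims[n],None,fx=1.25,fy=1.25)
  def poly(X,c):cv2.polylines(im,[(proj(n,X@R.T+s["eef_pos"])*1.25).round().astype(int)],True,c,1)
  for sx in(-1,1):
    poly(np.array([[sx*.0224,y,0] for y in(-.0095,.0095)]+[[sx*.043,y,0] for y in(.0095,-.0095)]),(0,255,0))
  for a,b,c in((.0965,.039,(0,255,255)),(.039,.0965,(255,0,255))):
    poly(np.array([[-a,-b,-.066],[a,-b,-.066],[a,b,-.066],[-a,b,-.066]]),c)
  cv2.imwrite(f"pics/{n}3.png",im)
E
```

```text
t 2.93 gun xyz mm [  0.6   2.6 163.7] rpy deg [179.89  -0.25  84.25] F [ 0.3 -1.  -0.4] w 44.3 q [ 0.79  0.12 -0.37 -0.   -1.07 -2.46]
scene cam [0.801 0.471 0.416]
top cam [ 0.385 -0.001  0.798]
```

View pics/scene3.png

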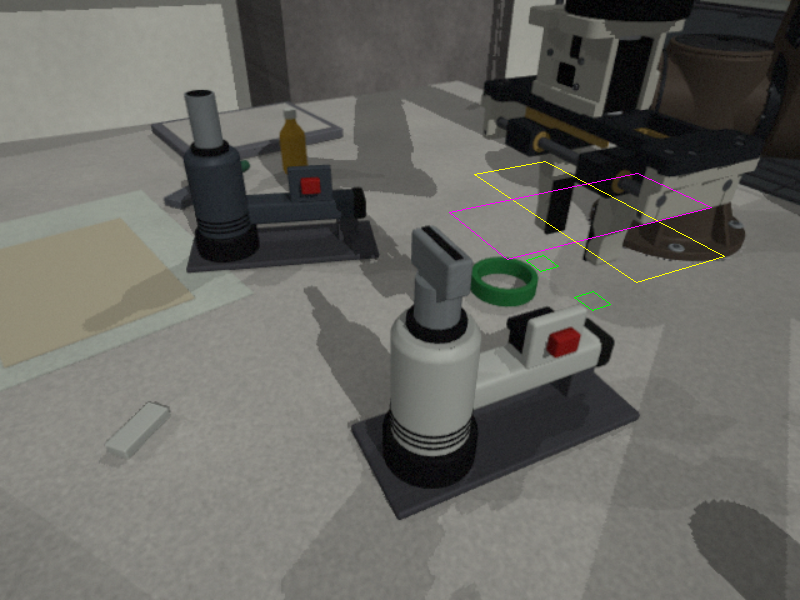

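View pics/top3.png

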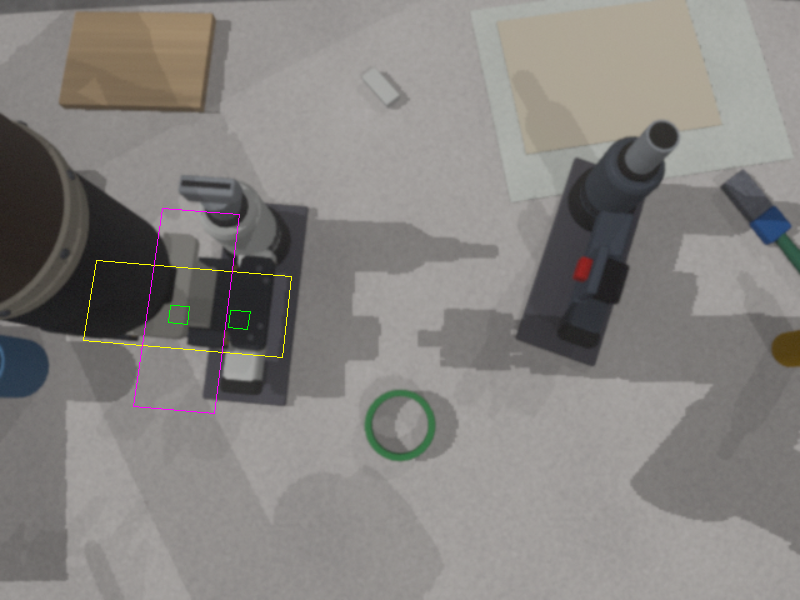

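```bash
python3 - <<'E'
import cv2
a=cv2.imread("pics/scene_raw3.png")[60:220,400:620]; cv2.imwrite("pics/sc3z.png",cv2.resize(a,None,fx=3.6,fy=3.6,interpolation=cv2.INTER_CUBIC))
E
```

```text
(no output)
```

View pics/sc3z.png

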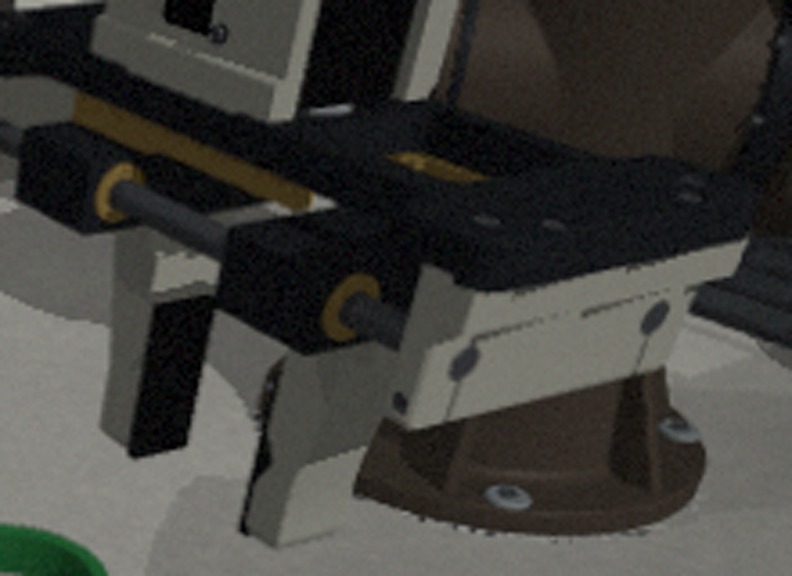

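```bash
python3 - <<'E'
from h import *
from scipy.optimize import least_squares
s=arm.get_state();R=Ro.from_euler("xyz",s["ee_rot"]).as_matrix();w=s["width"]/2
u=np.array([(135,458),(187,445),(241,530),(278,548),(335,530)]);u=(u+.5)/3.6-.5+[400,60]
def X(d,th,h): return np.array([(-w,h,0),(-w,-h,0),(w,h,0),(w+th,h,0),(w+th,-h,0)])@R.T+s["eef_pos"]+d
for hfix in (.0095,.011,None):
  f=least_squares(lambda v:(proj("scene",X(v[:3],v[3],hfix or v[4]))-u).ravel(),[0,0,.03,.02,.0095])
  print(hfix,(f.x*1e3).round(1),(f.fun).round(1))
  d=f.x[:3]; 
# width free too, z only
f=least_squares(lambda v:(proj("scene",X([0,0,v[0]],v[1],v[2]))-u).ravel(),[.03,.02,.0095]);print((f.x*1e3).round(1),f.fun.round(1))
E
```

```text
0.0095 [10.9  8.6 44.2 12.4  9.5] [ 0.2 -0.8  0.7 -0.7  0.4 -0.6 -0.7  0.7 -0.6  1.3]
0.011 [-0.5 -0.3 36.9 13.5  9.5] [-0.  -0.3  2.3 -0.7 -0.9 -0.8 -1.5  0.8  0.4  0.9]
None [10.5  8.3 44.  12.4  9.6] [ 0.2 -0.8  0.8 -0.7  0.4 -0.6 -0.7  0.7 -0.6  1.3]
[37.1 13.5  9.8] [ 0.8 -0.5  1.3 -0.4  0.  -0.9 -0.6  0.6 -0.6  1.2]
```

```bash
python3 - <<'E'
import cv2
a=cv2.imread("pics/top_raw3.png")[150:330,60:260]; cv2.imwrite("pics/t3z.png",cv2.convertScaleAbs(cv2.resize(a,None,fx=3.3,fy=3.3,interpolation=cv2.INTER_CUBIC),alpha=1.8))
from h import *
print(proj("scene",[[0,0,0],[0,0,.1]]))
s=arm.get_state();R=Ro.from_euler("xyz",s["ee_rot"]).as_matrix()
for z in(0,-.037,-.066,-.09,-.103,-.12):
  print(z,((proj("top",np.array([[-.0965,.039,z],[-.0965,-.039,z]])@R.T+s["eef_pos"])-[60,150]+.5)*3.3).round())
E
```

```text
[[530.92952686 180.07247602]
 [546.08829937 133.71365091]]
0 [[602. 267.]
 [581. 460.]]
-0.037 [[586. 250.]
 [563. 454.]]
-0.066 [[571. 235.]
 [547. 449.]]
-0.09 [[558. 221.]
 [533. 444.]]
-0.103 [[551. 213.]
 [524. 441.]]
-0.12 [[541. 202.]
 [513. 438.]]
```

View pics/t3z.png

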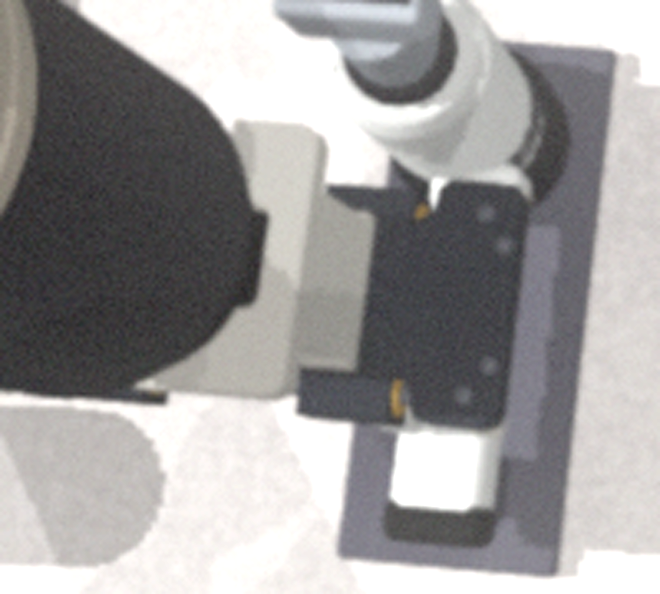

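The two views agree that the gripper sits about 37 mm above its reported TCP height, with little sideways error. I'll descend in steps, checking both the force and the pictures.

```bash
python3 -m handwheel '[[[0.044,0,0,0.015,0],[0.044,0,0,0.03,0],[0.044,0,0,0.044,0],[0.044,0,0,0.044,0]]]' 10 && python3 - <<'E'
from h import *
im=grab_frame("scene"); show()
cv2.imwrite("pics/s4.png",cv2.resize(im[110:310,360:580],None,fx=3.2,fy=3,interpolation=cv2.INTER_CUBIC))
E
```

```text
t: 3.27
eef_pos: [0.4751, 0.2099, 0.1184]
ee_rot: [3.141, -0.003, 1.47]
force: [-0.7, -0.7, -0.1]
width: 0.0442
t 3.32 gun xyz mm [  0.6   2.3 119.7] rpy deg [179.92  -0.21  84.23] F [ 1.  -0.7  0.6] w 43.4 q [ 0.79  0.16 -0.43 -0.   -0.97 -2.46]
```

View pics/s4.png

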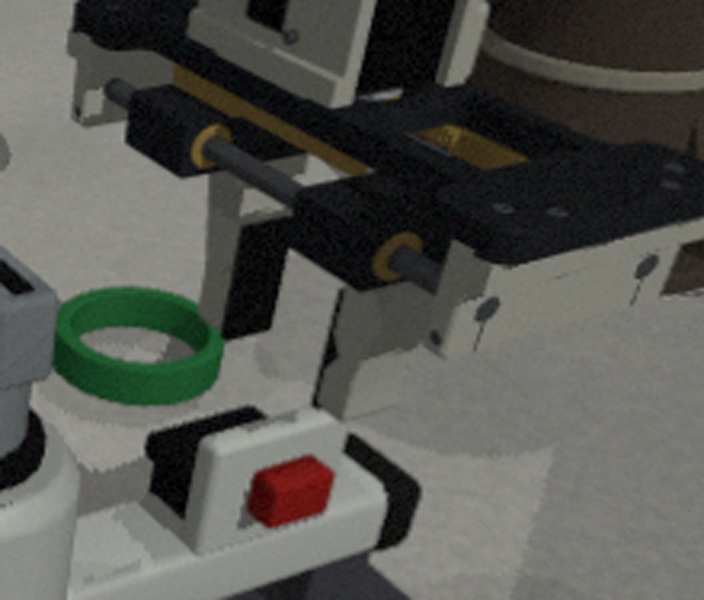

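```bash
python3 - <<'E'
from h import *
from scipy.optimize import least_squares
s=arm.get_state();R=Ro.from_euler("xyz",s["ee_rot"]).as_matrix();w=.022
u=np.array([(224,338),(271,323),(317,401),(343,419),(409,400)]);u=(u+.5)/[3.2,3]-.5+[360,110]
def X(d,th,h): return np.array([(-w,h,0),(-w,-h,0),(w,h,0),(w+th,h,0),(w+th,-h,0)])@R.T+s["eef_pos"]+d
for hfix in (.0095,.011):
  f=least_squares(lambda v:(proj("scene",X(v[:3],v[3],hfix or v[4]))-u).ravel(),[0,0,.03,.02])
  print(hfix,(f.x*1e3).round(1),(f.fun).round(1))
f=least_squares(lambda v:(proj("scene",X([0,0,v[0]],v[1],v[2]))-u).ravel(),[.03,.02,.0095]);print((f.x*1e3).round(1),f.fun.round(1))
E
```

```text
0.0095 [35.6 29.3 66.6 11. ] [ 0.2 -2.1  1.  -1.4  0.9  0.4  1.   0.8 -3.1  2. ]
0.011 [26.5 22.3 59.6 11.8] [-0.1 -1.6  2.6 -1.4 -0.3  0.2  0.1  1.  -2.   1.5]
[38.5 16.  11.4] [ 0.6 -1.3  2.5 -0.8 -2.  -1.4  0.4  1.  -2.6  1.8]
```

```bash
python3 -m handwheel '[[[0.044,0,0,0.007,0],[0.044,0,0,0.014,0],[0.044,0,0,0.02,0],[0.044,0,0,0.02,0],[0.044,0,0,0.02,0]]]' 10 && python3 -m handwheel '[[[0.044,0,0,0.005,0],[0.044,0,0,0.01,0],[0.044,0,0,0.014,0],[0.044,0,0,0.014,0],[0.044,0,0,0.014,0]]]' 10 && python3 - <<'E'
from h import *
im=grab_frame("scene"); show()
cv2.imwrite("pics/s5.png",cv2.resize(im[150:330,370:570],None,fx=3.3,fy=3.3,interpolation=cv2.INTER_CUBIC))
E
```

```text
t: 3.73
eef_pos: [0.4757, 0.2101, 0.0995]
ee_rot: [3.141, -0.003, 1.47]
force: [-0.0, -0.5, -0.1]
width: 0.0438
t: 4.15
eef_pos: [0.4756, 0.21, 0.0851]
ee_rot: [3.141, -0.002, 1.47]
force: [-0.7, -0.4, -0.3]
width: 0.044
t 4.2 gun xyz mm [ 0.5  2.2 85.4] rpy deg [ 1.7995e+02 -1.6000e-01  8.4230e+01] F [ 0.4 -0.4 -0.1] w 44.1 q [ 0.79  0.2  -0.47 -0.   -0.89 -2.46]
```

View pics/s5.png

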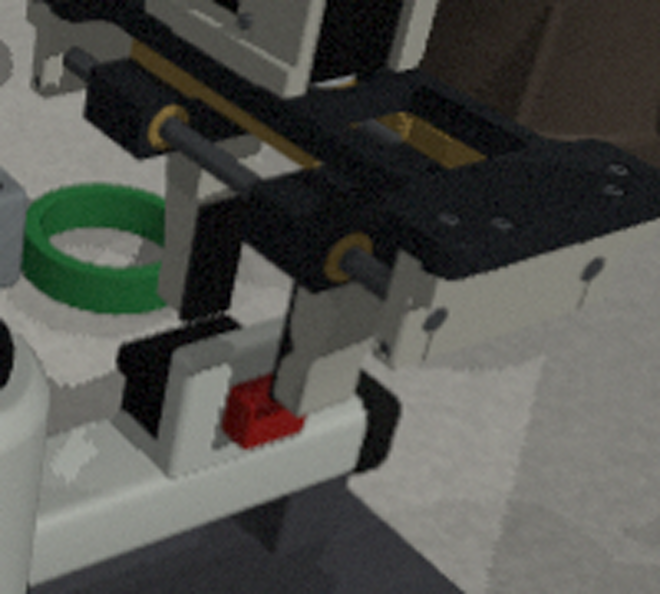

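```bash
python3 - <<'E'
from h import *
im=cv2.resize(cv2.resize(grab_frame("scene")[150:330,370:570],None,fx=3.3,fy=3.3,interpolation=cv2.INTER_CUBIC),None,fx=1,fy=1)
s=arm.get_state()
def box(x0,x1,y0,y1,z0,z1,c):
    C=np.array([(x,y,z) for x in(x0,x1) for y in(y0,y1) for z in(z0,z1)])/1e3
    u=(proj("scene",g2w(P,C))-[370,150]+.5)*3.3
    for i in range(8):
        for j in(1,2,4):
            if i&j==0: cv2.line(im,tuple(map(int,u[i])),tuple(map(int,u[i|j])),c,1)
x,y,z=.5,2.2,85.4+37; w=22
box(x-9.5,x+9.5,y+w,y+w+13,z,z+30,(0,255,0)); box(x-9.5,x+9.5,y-w-13,y-w,z,z+30,(0,255,0))
box(-13,13,10,20,95,115,(255,255,0)); box(-30,30,-6,6,78,128,(255,0,255)); box(-25,25,-40,-8,90,105,(0,255,255))
cv2.imwrite("pics/s6.png",im); show()
E
```

```text
t 4.25 gun xyz mm [ 0.6  2.3 85.6] rpy deg [179.94  -0.18  84.23] F [-0.7 -0.4  0.1] w 43.8 q [ 0.79  0.2  -0.47 -0.   -0.89 -2.46]
```

View pics/s6.png

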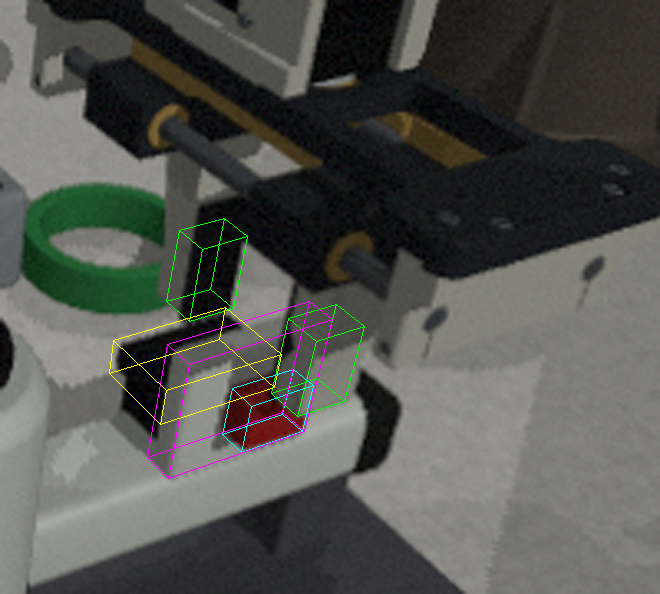

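With the 37 mm offset, the finger boxes match the picture to about 2 mm, so the tips are at z≈122. I'm going down onto the trigger and watching the force.

```bash
python3 -m handwheel '[[[0.044,0,0,0.005,0],[0.044,0,0,0.01,0],[0.044,0,0,0.014,0],[0.044,0,0,0.014,0],[0.044,0,0,0.014,0]]]' 10 && python3 -m handwheel '[[[0.044,0,0,0.004,0],[0.044,0,0,0.008,0],[0.044,0,0,0.008,0],[0.044,0,0,0.008,0]]]' 10 && python3 - <<'E'
from h import *
show(); im=grab_frame("scene")
cv2.imwrite("pics/s7.png",cv2.resize(im[150:330,370:570],None,fx=3.3,fy=3.3,interpolation=cv2.INTER_CUBIC))
E
```

```text
t: 4.67
eef_pos: [0.4757, 0.2101, 0.0712]
ee_rot: [3.141, -0.002, 1.47]
force: [0.0, 0.2, 0.2]
width: 0.0435
t: 5.0
eef_pos: [0.476, 0.2103, 0.0633]
ee_rot: [3.141, -0.003, 1.47]
force: [0.3, 0.6, 4.2]
width: 0.0438
t 5.0 gun xyz mm [ 0.8  2.4 63.3] rpy deg [ 1.7994e+02 -1.5000e-01  8.4250e+01] F [0.3 0.6 4.2] w 43.8 q [ 0.79  0.23 -0.5  -0.   -0.84 -2.46]
```

View pics/s7.png

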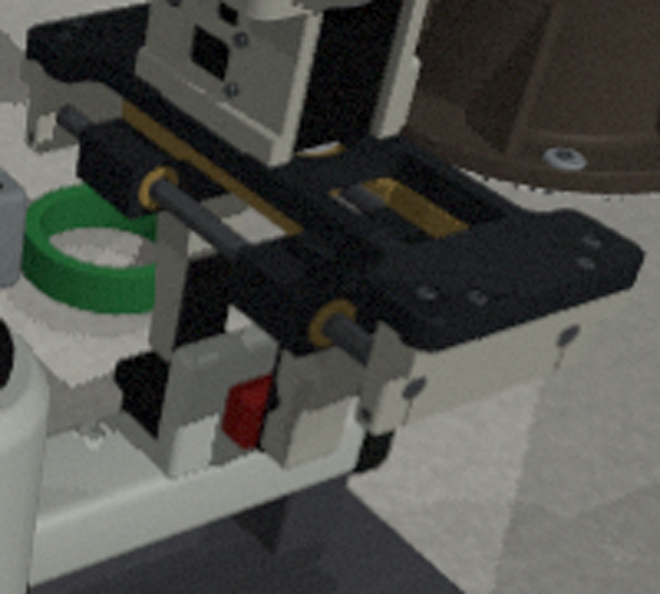

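Contact with the trigger spring is confirmed: 4.2 N, and the finger is on the pad. I'll press on in small steps to the stop.

```bash
python3 -m handwheel '[[[0.044,0,0,0.003,0],[0.044,0,0,0.006,0],[0.044,0,0,0.006,0],[0.044,0,0,0.006,0]]]' 10 && python3 -m handwheel '[[[0.044,0,0,0.002,0],[0.044,0,0,0.002,0],[0.044,0,0,0.002,0]]]' 10 && python3 -m handwheel '[[[0.044,0,0,0.002,0],[0.044,0,0,0.002,0],[0.044,0,0,0.002,0]]]' 10
```

```text
t: 5.38
eef_pos: [0.4761, 0.2103, 0.0577]
ee_rot: [3.14, -0.003, 1.47]
force: [-0.6, 0.2, 4.9]
width: 0.0438
t: 5.63
eef_pos: [0.4762, 0.2103, 0.0563]
ee_rot: [3.14, -0.003, 1.471]
force: [-1.9, -0.7, 7.6]
width: 0.0441
t: 5.88
eef_pos: [0.4764, 0.2102, 0.056]
ee_rot: [3.139, -0.003, 1.471]
force: [-4.9, -1.9, 18.9]
width: 0.0435
```

The trigger bottomed out at reported z≈0.056 (force up to 19 N). Holding it down, I now close the other finger on the lock.

```bash
python3 -m handwheel '[[[0.038,0,0,0.001,0],[0.032,-0.0005,0,0.001,0],[0.026,-0.001,0,0.001,0],[0.022,-0.001,0,0.001,0],[0.018,-0.001,0,0.001,0],[0.018,-0.001,0,0.001,0],[0.018,-0.001,0,0.001,0],[0.018,-0.001,0,0.001,0]]]' 12 && python3 - <<'E'
from h import *
show(); im=grab_frame("scene")
cv2.imwrite("pics/s8.png",cv2.resize(im[150:330,370:570],None,fx=3.3,fy=3.3,interpolation=cv2.INTER_CUBIC))
E
```

```text
t: 6.55
eef_pos: [0.4767, 0.2105, 0.0563]
ee_rot: [3.138, -0.005, 1.472]
force: [-6.8, 3.6, 12.0]
width: 0.0182
t 6.55 gun xyz mm [ 1.5  2.7 56.3] rpy deg [179.8   -0.28  84.32] F [-6.8  3.6 12. ] w 18.2 q [ 0.79  0.24 -0.51 -0.   -0.82 -2.46]
```

View pics/s8.png

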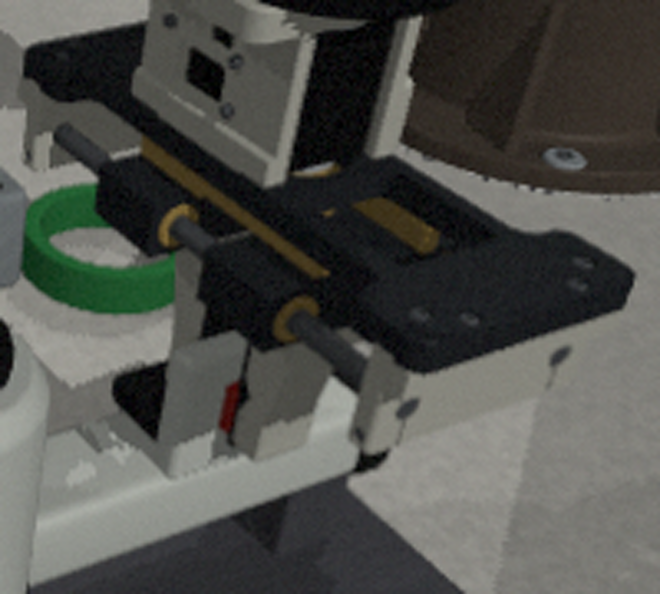

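The lock is mostly in. I'll close until the jaw stops firmly (rib on one side, fully pushed lock on the other), nudging 1 mm toward -y.

```bash
python3 -m handwheel '[[[0.015,-0.001,0,0,0],[0.013,-0.0015,0,0,0],[0.012,-0.0015,0,0,0],[0.012,-0.0015,0,0,0],[0.012,-0.0015,0,0,0]]]' 12 && python3 - <<'E'
from h import *
show(); im=grab_frame("scene")
cv2.imwrite("pics/s9.png",cv2.resize(im[200:310,410:500],None,fx=5,fy=5,interpolation=cv2.INTER_CUBIC))
E
```

```text
t: 7.02
eef_pos: [0.4771, 0.2121, 0.0568]
ee_rot: [3.137, -0.01, 1.472]
force: [-3.9, 11.5, 1.9]
width: 0.0144
t 7.02 gun xyz mm [ 1.7  4.2 56.8] rpy deg [179.72  -0.55  84.33] F [-3.9 11.5  1.9] w 14.4 q [ 0.79  0.24 -0.51 -0.   -0.82 -2.46]
```

View pics/s9.png

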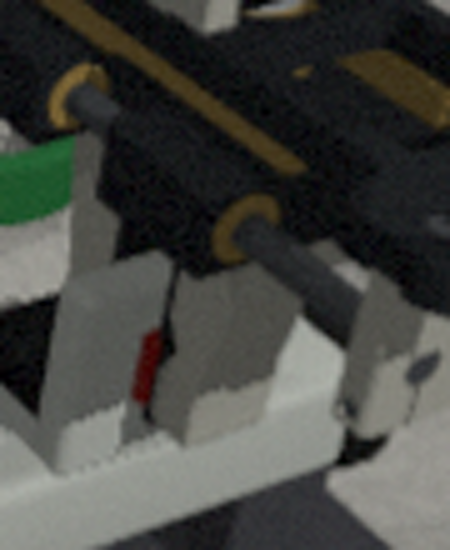

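The jaw is pinched firmly on the rib and lock at 14.4 mm wide. Next I ease the trigger up slowly with the lock still held.

```bash
python3 -m handwheel '[[[0.012,0,0,-0.001,0],[0.012,0,0,-0.002,0],[0.012,0,0,-0.003,0],[0.012,0,0,-0.004,0],[0.012,0,0,-0.005,0],[0.012,0,0,-0.006,0],[0.012,0,0,-0.007,0],[0.012,0,0,-0.008,0],[0.012,0,0,-0.009,0],[0.012,0,0,-0.01,0],[0.012,0,0,-0.01,0],[0.012,0,0,-0.01,0]]]' 9 && python3 - <<'E'
from h import *
show(); im=grab_frame("scene")
cv2.imwrite("pics/s10.png",cv2.resize(im[190:310,390:510],None,fx=5,fy=5,interpolation=cv2.INTER_CUBIC))
E
```

```text
t: 8.07
eef_pos: [0.4764, 0.2123, 0.0659]
ee_rot: [3.138, -0.01, 1.471]
force: [0.1, 5.3, -11.3]
width: 0.0147
t 8.07 gun xyz mm [ 1.   4.4 65.9] rpy deg [179.79  -0.57  84.29] F [  0.1   5.3 -11.3] w 14.7 q [ 0.79  0.22 -0.5  -0.   -0.84 -2.46]
```

View pics/s10.png

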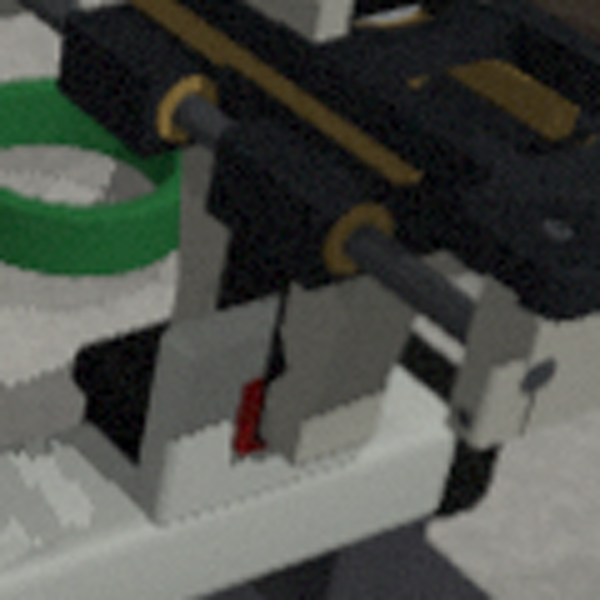

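```bash
python3 -m handwheel '[[[0.02,0,0,-0.001,0],[0.03,0,0,-0.001,0],[0.045,0,0,-0.001,0],[0.05,0,0,-0.001,0],[0.05,0,0,-0.001,0],[0.05,0,0,-0.001,0],[0.05,0,0,-0.001,0],[0.05,0,0,-0.001,0]]]' 9 && python3 -m handwheel '[[[0.05,0,0,-0.02,0],[0.05,0,0,-0.04,0],[0.05,0,0,-0.07,0],[0.05,0,0,-0.1,0],[0.05,0,0,-0.14,0],[0.05,0,0,-0.16,0],[0.05,0,0,-0.16,0]]]' && python3 - <<'E'
from h import *
show(); im=grab_frame("scene"); t=grab_frame("top")
cv2.imwrite("pics/s11.png",cv2.resize(im[230:330,370:510],None,fx=5,fy=5,interpolation=cv2.INTER_CUBIC))
E
```

```text
t: 8.78
eef_pos: [0.4765, 0.2121, 0.067]
ee_rot: [3.138, -0.01, 1.471]
force: [0.5, 0.1, -0.1]
width: 0.0498
t: 9.37
eef_pos: [0.478, 0.212, 0.2326]
ee_rot: [3.131, -0.015, 1.472]
force: [0.4, 0.3, -0.1]
width: 0.0498
t 9.37 gun xyz mm [  2.6   4.3 232.6] rpy deg [179.4   -0.89  84.32] F [ 0.4  0.3 -0.1] w 49.8 q [ 0.79  0.07 -0.27 -0.   -1.22 -2.46]
```

View pics/s11.png

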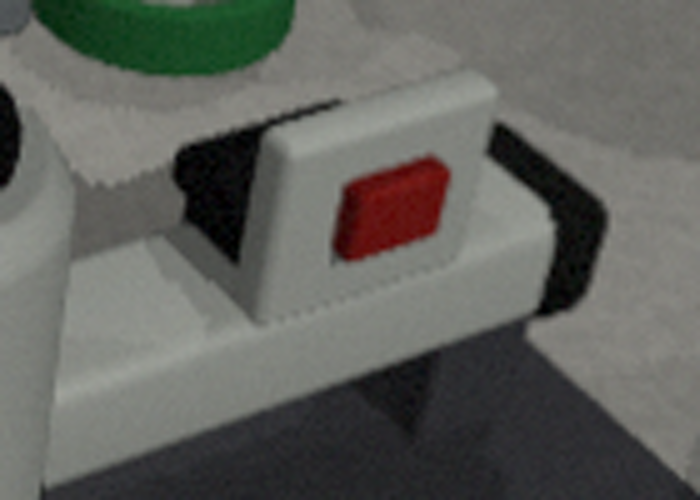

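```bash
python3 - <<'E'
from h import *
from scipy.optimize import least_squares
# lock outer face corners; trigger far-left top corner line points
u=(np.array([(349,190),(448,160),(441,233),(341,262)])+.5)/5-.5+[370,230]
u0=(np.array([(378,207),(471,188),(461,252),(371,280)])+.5)/5-.5+[370,230]
for a in(u0,u):
  X=lambda y:np.array([(13,y,115),(-13,y,115),(-13,y,95),(13,y,95)])/1e3
  f=least_squares(lambda v:(proj("scene",g2w(P,X(v[0])))-a).ravel(),[15.]); print("lock face y",f.x,f.fun.round(1))
for v in((180,122),(178,150)):   # pad near-left top corner (x25,y-40)
  a=(np.array(v)+.5)/5-.5+[370,230]
  f=least_squares(lambda z:(proj("scene",g2w(P,np.array([25,-40,z[0]])/1e3))-a).ravel()[1:],[100.]); print("trig z",f.x)
for n in("scene",):
  im=grab_frame(n); cv2.imwrite("pics/s12.png",im); print(arm.get_state()["force"].round(1))
E
```

```text
lock face y [19.73117699] [ 0.4  1.4  0.6 -1.  -0.9  0.1 -1.3  0.7]
lock face y [11.35818252] [ 1.3  0.4  0.2  0.4 -1.8 -0.4 -0.  -0.1]
trig z [103.09082438]
trig z [94.64826688]
[-0.2  0.3  0. ]
```

View pics/s12.png

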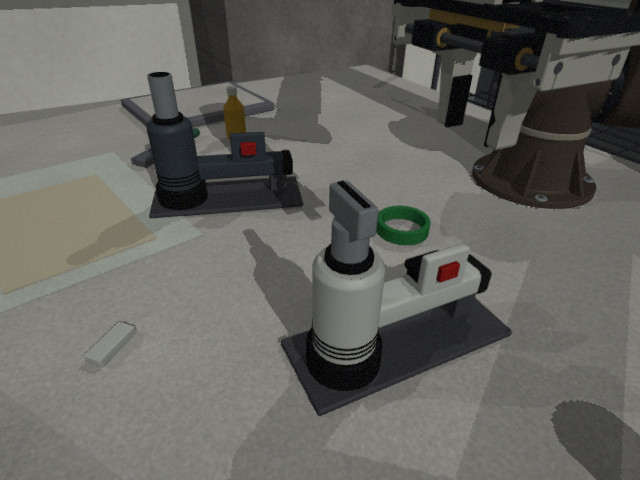

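The gripper is clear and nothing touches the gun. The lock face measures y≈11.4, so it is trapped about 8 mm in, and the trigger is down about 7–8 mm. The grey gun looks unchanged at (220,150). I'm handing the job in.

```bash
python3 -c "
from station import arm
print(arm.job_done())"
```

```text
the job is handed in; nothing more can be done
None
```

The white gun looks locked on and the job is handed in; `job_done()` gives no verdict, so I can't confirm it passed. I pressed the trigger to its stop, pinched the lock in against the rib, and eased the trigger up about 9 mm with the lock held. I then opened the fingers and raised the arm clear, finishing at about 9.5 s of the 40 s.

**Last checks:**
- **Lock:** with the gripper away, its face was at y≈11.4 mm against 19.7 mm before, so it is trapped about 8 mm in.
- **Trigger:** it sits roughly 7–8 mm down. One picked point gave 8.4 mm and another about 6.7 mm, both from rough pixel picks.
- **Clearance and grey gun:** the wrist force was about 0 N. The grey gun was never approached and looks unchanged.

**Disagreements:**
- **Finger height:** in the pictures the tips sat about 37 mm above the reported TCP height. I went by the pictures and the contact force instead. First contact at reported z of about 0.07 (0.105 expected from the sizes given) confirmed the offset.
- **Closed width:** when pinched, the gripper read 14.4 mm, although the rib plus a fully pushed lock should be 16 mm. I did not find out why.

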